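# Index the spares carousel to the shelf-foot bin and pin it

## Robot

A 7-joint arm with a two-finger parallel gripper is mounted at the origin on the work surface. World frame = base frame: x ahead of the robot, y to its left, z up, the work surface at z = 0. Lengths are in m, angles in rad, forces in N, time in s.
With the tool pointing down it reaches from about 0.425 to 0.875 m from the base axis. Payload 4.7 kg.
Tool frame: the origin (TCP) lies on the mounting face of the last link; the fingertips stand 173 mm ahead of it and the grasp point (between the pads) lies 155 mm ahead of it (r.grip_depth is the distance from the TCP to the grasp point, in m); z points along the fingers, y is the direction in which the jaws open and shut (so a half turn about z gives the same grasp; the last joint's range is limited). The gripper opens to 85 mm and grips with 20 to 120 N. Pads are 22 mm wide; open, the fingers measure 114 mm over their backs; the gripper's body (76 mm by 85 mm) begins 54 mm behind the grasp point. The pads swing forward as they close: fully open they stand 13 mm farther back than shut.
Start: joints at [1.261, 0.321, -0.07, 1.45, 0.023, 1.371, -0.057], TCP at [0.207, -0.616, 0.405] pointing down, gripper open.
Joint ranges: [-2.86, 2.86], [-0.3, 2.09], [-1.38, 1.24], [0.06, 2.45], [-1.56, 4.7], [0.09, 2.05], [-2.69, 2.69]. Speed limits (rad/s): [2.57, 2.57, 3.14, 3.14, 3.14, 3.14, 3.14].

## Interface

Orientations are given as a rotation vector (axis times angle).
In Python, from station import get_state, get_image, r gives the robot as it stands. The module is installed in compiled form; this text tells all that it offers.
- The arm moves only by the tool arm_command, never from a script. Its argument "series" is a list of rows, each a list of 2 entries, a list of its own where there are three numbers: the shift along the tool's x, y, z in cm, then the turn, a rotation vector about the tool's x, y, z in degrees. A call has 1 to 20 rows; each row shifts and turns the commanded pose from where the row before left it, along the tool's axes as they then stand; what a row does not reach is not made up. A row lasts 1/8 s, in which the tool goes at most 62.5 mm and 10.7 degrees, less where a joint would pass 70% of its speed; a pose out of reach is approached as far as the arm can. A call with a gripper value outside its range is refused whole. "grip" is the closure, from -1 (fully open) to 1 (shut), set as the call begins (left out, the last holds). The fingers move at their own pace and stop on an object; "squeeze" is the grip in N (left out, the last holds). Time passes only in rows, so rows that do not move let the fingers close. It gives the time, the measured TCP pose, the force and the opening at its end, in the units of the state.
- get_state(): the state, without advancing time (a new reading comes with each control period).
- get_image(name): name is "side" or "top" or "wrist"; returns a dict with "image" (420x560x3 uint8, red, green, blue), "fx", "fy", "cx", "cy" (pixels), "distortion" ([k1, k2, p1, p2, k3] as OpenCV has them; the pictures are not rectified), "position" and "rotation" of the camera in the world; the wrist camera has in their place "mount" (4x4, takes a point from camera to tool coordinates, whose origin is the TCP and whose axes are the flange's). Camera axes: x right, y down, z forward; pixel columns grow to the right and rows downward; lengths in m; the calibration is good to about 2 mm. A picture is of the moment at which its call begins: read the wrist's pose just before it. There is no depth.
- r.hand_in(): hands the job in, once; it reports no verdict.
The state is a dict: "clock": time; "joint_positions": joint angles; "qd": joint speeds; "effort": joint torques, N m; "ee_pos": TCP position; "tool_rot": TCP orientation; "ft_force": force on the tool from outside, world axes, zero at the start; "wrist_torque": the same for the moment, N m; "opening": opening from 0.0 (shut) to 1.0 (fully open).
Only numpy, scipy, OpenCV 4.12 (cv2) and the standard library are available. Lean on these libraries where they do the work, as an engineer would, in place of code of your own. Each camera call takes 0.05 s, during which the arm holds its last target.

## Task

Turn the carousel tray the shorter way, by its handle post, to bring the bin that holds the levelling foot to the pin guide, and lock it there with the locking pin from the wooden block: down through the guide's hole and fully home in the tray's pocket, knob seated on the guide. The pocket must be found by feel, so move the tray slowly and gently there: do not press the pin hard onto the tray (15 N at most) or drive the tray hard against the dropped pin (8 N at most). Keep the spares in their bins, leave the jar, tape roll and carton alone, and let go at the end.

Things in the scene. Friction and masses are not known exactly. Their poses are not given: they have to be found in the camera images.
- tray: round grey turntable 208 mm across in a steel index ring 280 mm across that turns with it; ring top and tray floor 30 mm above the table. Origin on the turning axis at table height, z up; +x points midway between the bins, away from the handle. Turns endlessly both ways, no stops, stays where left; friction 0.12 N m (1.5 N at the handle). Two pockets in the ring's top, one per bin: see bin_a
- handle (a point): fixed round black post on the tray, 18 mm across, from the tray floor up to 114 mm above the table, 78 mm from the axis, opposite the tray's +x. The point is on the post's centre line, 98 mm above the table, where it is gripped from above; it can turn between gripping pads
- bin_a (a point): middle of the floor of an open bin, 70 (radial) x 60 mm, walls 3 mm, rim 58 mm above the table; 64 mm from the axis, +1.65 rad (anticlockwise) from the tray's +x. Its pin pocket: 122 mm from the axis, 14.5 mm wide along the ring, 14 mm deep; the ring was clamped by eye, so the pocket lies up to 25 mm to either side of the line from the axis through this point (both pockets shifted alike)
- bin_b (a point): the same for the other bin and its pocket, at -1.65 rad from the tray's +x
- guide_hole (a point): centre of the hole's mouth in the top of the fixed grey pin guide, a block arm 74 mm (radial) by 36 mm by 29 mm on a column, reaching in over the index ring; top 65 mm above the table. The vertical hole is 14 mm across (chamfer 3 mm), goes through, and lies 122 mm from the turning axis, right above the ring's pocket circle
- pin_grip (a point): loose locking pin, 0.15 kg: shank 12 mm thick, 47 mm long, chamfered foot; above it a black knob 22 mm across, 42 mm tall. Point on its axis, 24 mm above the knob's underside; z up the pin. Starts knob seated on the block. In the guide it rides on the ring 12 mm proud (point 101 mm up) and drops by its weight to knob on guide (89 mm) when a pocket comes under it, then blocks the tray
- park: fixed dark wooden block 60 by 60 by 50 mm with a vertical through hole 15 mm across in which the pin starts; origin at the centre of its underside
- foot_mid (a point): loose levelling foot of a shelf (the wanted spare): round rubber pad 36 mm across, 12 mm high, with an upright steel stud, 40 mm tall in all; point at half height. It stands in one of the two bins
- bracket_mid (a point): loose L-shaped steel shelf bracket, 36 by 22 mm, 36 mm tall; point at half height; in the other bin
- jar: bystander: closed jar 64 mm across, 85 mm tall; origin under its centre
- tape: bystander: roll of tape lying flat, 100 mm across, 48 mm high; origin under its centre
- carton: bystander: cardboard box 90 by 140 by 70 mm; origin under its centre
Mind the look-alikes: they are no part of the job. Leave any purple look-alike of the part that bears guide_hole alone.

How it is judged:
By the outcome, as a careful person would: the job done as asked, in the order asked, and still so for the second after the job is handed in, with the robot touching nothing.
It also fails if it takes over 61 s, if anything falls off the work surface, if the arm or the gripper's body presses on something with over 40 N, if the wrist force passes 120 N, or if a joint passes its speed limit or range.

## Working session

There is one attempt and no reset: what is moved stays moved. The work goes in short steps, Python scripts to look and compute and a tool call to move; the robot and the scene stay as the last step left them, time stands still between calls to the robot, and variables do not carry over. Pictures are saved under pics/ and viewed, and the job is handed in when it is done.

Besides the shell and the picture viewer there is one more tool, called after "Call:" by a JSON object that holds its "api" and its "payload", one argument or row to a line. arm_command: Moves the arm, as the interface text tells. Its arguments: {"type":"object","properties":{"series":{"type":"array","items":{"type":"array"}},"grip":{"type":"number"},"squeeze":{"type":"number"}},"required":["series"]}

```bash
mkdir -p pics; ls; python3 - <<'E'
from station import get_state,get_image,r
import cv2,numpy as np
s=get_state()
for k,v in s.items(): print(k,np.round(v,4))
print(r.grip_depth)
for n in ["side","top","wrist"]:
    d=get_image(n)
    cv2.imwrite(f"pics/{n}0.png",d["image"][:,:,::-1])
    print(n,{k:np.round(v,4).tolist() for k,v in d.items() if k!="image"})
E
```

```text
pics
clock 0.0
joint_positions [ 1.2612  0.3218 -0.0701  1.4517  0.0226  1.3708 -0.0569]
qd [-0.001   0.0002 -0.0002 -0.0013  0.0009 -0.001  -0.0001]
effort [ 3.00000e-04 -4.93579e+01 -3.82600e-01 -3.14326e+01  1.30000e-02
  1.15000e-02 -0.00000e+00]
ee_pos [ 0.2067 -0.616   0.4036]
tool_rot [-3.0987e+00 -5.0600e-01  6.0000e-04]
ft_force [-0.3665  0.0777 -0.6991]
wrist_torque [0.0078 0.0034 0.002 ]
opening 1.0003
0.1547
side {'fx': 452.7975, 'fy': 452.7975, 'cx': 276.3262, 'cy': 206.0497, 'distortion': [0.0532, 0.0, 0.0, 0.0, 0.0], 'position': [0.2375, -0.6328, 0.6927], 'rotation': [-2.1743, 0.5957, -0.2704]}
top {'fx': 496.273, 'fy': 496.273, 'cx': 285.5163, 'cy': 205.483, 'distortion': [0.0377, 0.0, 0.0, 0.0, 0.0], 'position': [0.3669, 0.039, 1.4689], 'rotation': [-2.1136, 2.1346, -0.1875]}
wrist {'fx': 329.9291, 'fy': 329.9291, 'cx': 278.8136, 'cy': 205.3431, 'distortion': [-0.0352, 0.0, 0.0, 0.0, 0.0], 'mount': [[-0.0, -0.9507, -0.3101, 0.0816], [1.0, 0.0002, -0.0006, 0.0005], [0.0006, -0.3101, 0.9507, 0.0297], [0.0, 0.0, 0.0, 1.0]]}
```

View pics/top0.png

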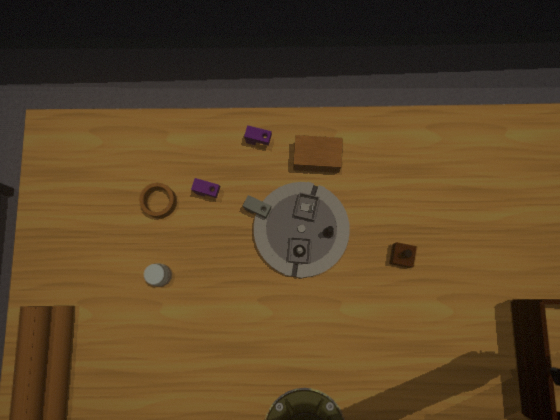

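View pics/side0.png

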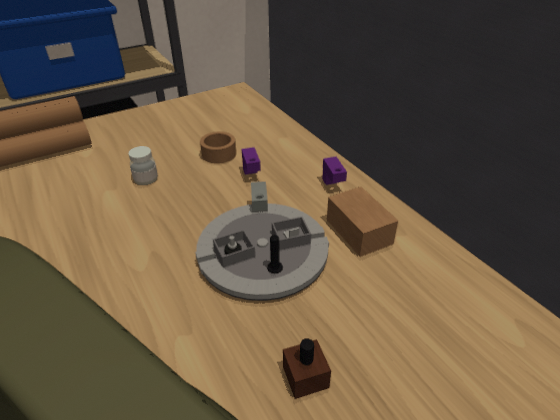

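View pics/wrist0.png

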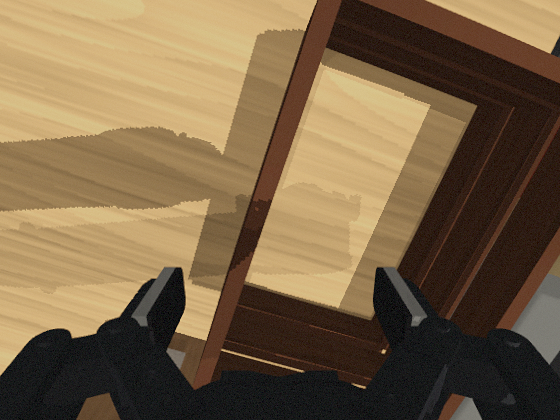

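```bash
cat > h.py <<'E'
import cv2,numpy as np
from scipy.spatial.transform import Rotation as R
from station import get_state,get_image,r
def cam(n):
    s=get_state(); d=get_image(n)
    K=np.array([[d['fx'],0,d['cx']],[0,d['fy'],d['cy']],[0,0,1]]); D=np.array(d['distortion'])
    if n=='wrist':
        Rt=R.from_rotvec(s['tool_rot']).as_matrix(); M=np.array(d['mount'])
        Rc=Rt@M[:3,:3]; p=np.array(s['ee_pos'])+Rt@M[:3,3]
    else: Rc=R.from_rotvec(d['rotation']).as_matrix(); p=np.array(d['position'])
    return dict(img=d['image'][:,:,::-1].copy(),K=K,D=D,R=Rc,p=p)
def plane(c,uv,z):
    uv=np.array(uv,float).reshape(-1,1,2)
    n=cv2.undistortPoints(uv,c['K'],c['D']).reshape(-1,2)
    d=np.c_[n,np.ones(len(n))]@c['R'].T
    t=(z-c['p'][2])/d[:,2]
    return c['p']+t[:,None]*d
def ray(c,uv):
    n=cv2.undistortPoints(np.array(uv,float).reshape(-1,1,2),c['K'],c['D']).reshape(2)
    d=c['R']@np.r_[n,1]; return c['p'],d/np.linalg.norm(d)
def tri(rs):
    A=0;b=0
    for p,d in rs:
        P=np.eye(3)-np.outer(d,d);A=A+P;b=b+P@p
    x=np.linalg.solve(A,b); return x,[np.linalg.norm((np.eye(3)-np.outer(d,d))@(x-p)) for p,d in rs]
def proj(c,X):
    return cv2.projectPoints(np.array(X,float).reshape(-1,3),cv2.Rodrigues(c['R'].T)[0],-c['R'].T@c['p'],c['K'],c['D'])[0].reshape(-1,2)
def crop(c,box,f,name):
    x0,y0,x1,y1=box
    im=cv2.resize(c['img'][y0:y1,x0:x1],None,fx=f,fy=f,interpolation=cv2.INTER_CUBIC)
    im=cv2.convertScaleAbs(im,alpha=1.8); cv2.imwrite('pics/'+name,im)
E
python3 - <<'E'
from h import *
t=cam('top');s=cam('side')
crop(t,(230,170,430,290),4,'t1.png'); crop(s,(180,170,380,300),4,'s1.png'); 
crop(s,(240,320,360,410),5,'s2.png')
E
```

```text
(no output)
```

View pics/t1.png

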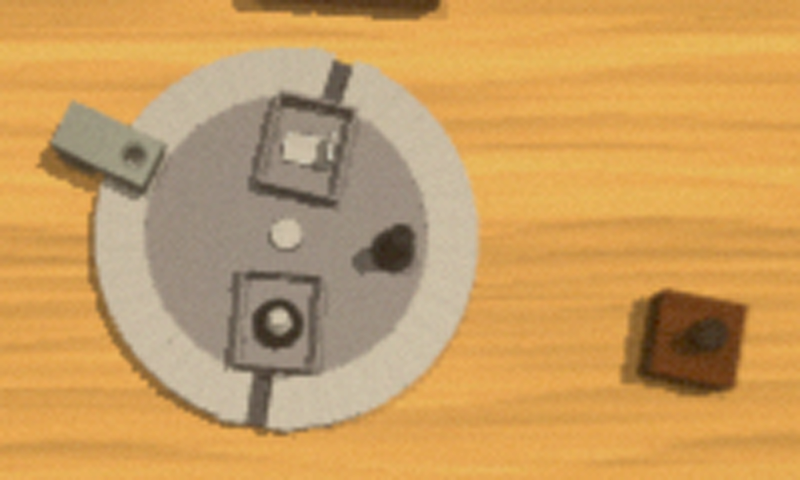

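View pics/s1.png

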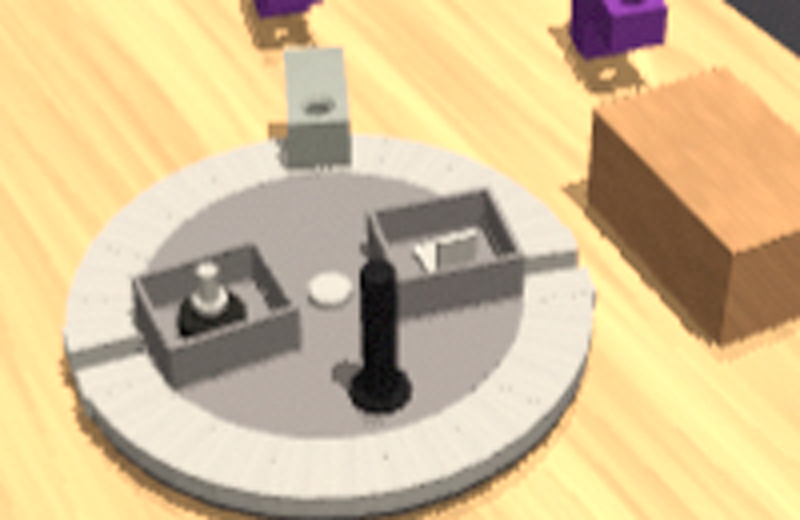

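View pics/s2.png

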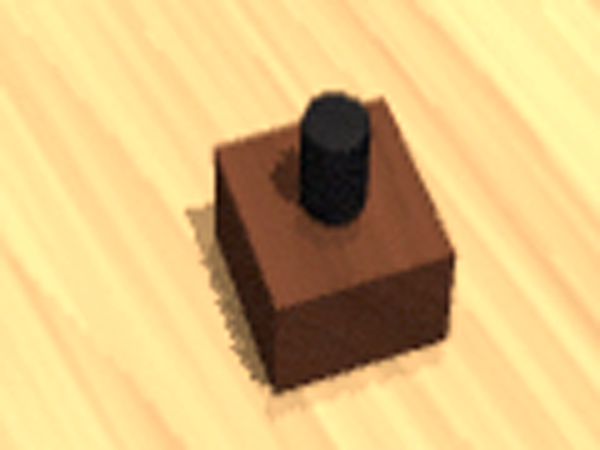

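```bash
python3 - <<'E'
from h import *
t=cam('top');s=cam('side')
T=lambda x,y:(230+(x+.5)/4-.5,170+(y+.5)/4-.5)
S=lambda x,y:(180+(x+.5)/4-.5,170+(y+.5)/4-.5)
S2=lambda x,y:(240+(x+.5)/5-.5,320+(y+.5)/5-.5)
P=lambda n,c,uv,z:print(n,np.round(plane(c,uv,z)[0],4))
# ring ellipse: points
rt=[(95,240),(286,47),(478,235),(440,335),(150,370),(400,85),(365,408)]
pts=plane(t,[T(*p) for p in rt],.03)
A=np.c_[2*pts[:,:2],np.ones(len(pts))];q=np.linalg.lstsq(A,(pts[:,:2]**2).sum(1),rcond=None)[0]
print('ring',q[:2],np.sqrt(q[2]+q[0]**2+q[1]**2))
P('hub t',t,T(286,234),.034);P('hub s',s,S(330,288),.034)
print('hub tri',tri([ray(t,T(286,234)),ray(s,S(330,288))]))
print('handle tri',tri([ray(t,T(397,240)),ray(s,S(378,268))]))
P('handle t',t,T(397,240),.114);P('handle s',s,S(378,268),.114)
P('hole t',t,T(135,153),.065);P('hole s',s,S(320,104),.065)
P('foot t',t,T(281,321),.07);P('foot s',s,S(207,270),.07)
P('pin t',t,T(712,332),.092);P('pin s',s,S2(335,122),.092)
for n,c in [('blk',[(660,290),(747,305),(735,388),(645,373)])]:
    print(n,plane(t,[T(*p) for p in c],.05).round(4).tolist())
print(plane(s,[S2(*p) for p in [(217,148),(384,99),(455,253),(277,307)]],.05).round(4).tolist())
P('strip a outer t',t,T(257,427),.03);P('strip a inner',t,T(264,374),.03)
P('strip b outer',t,T(343,63),.03);P('strip b inner',t,T(333,98),.03)
for n,c in [('binA rim',[(234,272),(322,275),(314,374),(226,368)]),('binB rim',[(277,92),(357,108),(338,205),(250,188)])]:
    v=plane(t,[T(*p) for p in c],.058);print(n,v.round(4).tolist(),v.mean(0))
print('guide',plane(t,[T(*p) for p in [(75,102),(165,147),(143,187),(52,140)]],.065).round(4).tolist())
E
```

```text
ring [0.56465106 0.00158985] 0.13897430701738148
hub t [5.623e-01 4.000e-04 3.400e-02]
hub s [5.62e-01 2.00e-04 3.40e-02]
hub tri (array([5.62238556e-01, 4.49057645e-04, 3.37364315e-02]), [np.float64(0.00015109461095741059), np.float64(0.00015109461095756983)])
handle tri (array([ 0.54816692, -0.07431941,  0.11232432]), [np.float64(0.0014993818392742726), np.float64(0.0014993818392746979)])
handle t [ 0.5465 -0.0736  0.114 ]
handle s [ 0.5488 -0.0762  0.114 ]
hole t [0.6179 0.1088 0.065 ]
hole s [0.6167 0.1094 0.065 ]
foot t [0.4957 0.0058 0.07  ]
foot s [0.497  0.0099 0.07  ]
pin t [ 0.4834 -0.2909  0.092 ]
pin s [ 0.4809 -0.2925  0.092 ]
blk [[0.5172, -0.2657, 0.05], [0.506, -0.3268, 0.05], [0.4473, -0.315, 0.05], [0.4583, -0.2521, 0.05]]
[[0.4595, -0.2573, 0.05], [0.5167, -0.2696, 0.05], [0.5041, -0.327, 0.05], [0.4468, -0.3141, 0.05]]
strip a outer t [0.4235 0.0232 0.03  ]
strip a inner [0.4613 0.0177 0.03  ]
strip b outer [ 0.6904 -0.0439  0.03  ]
strip b inner [ 0.664 -0.036  0.03 ]
binA rim [[0.5321, 0.0386, 0.058], [0.5293, -0.0242, 0.058], [0.4591, -0.0172, 0.058], [0.4639, 0.0449, 0.058]] [0.49612992 0.01053139 0.058     ]
binB rim [[0.6631, 0.006, 0.058], [0.6506, -0.0518, 0.058], [0.5797, -0.0366, 0.058], [0.5927, 0.0264, 0.058]] [ 0.62150931 -0.01397272  0.058     ]
guide [[0.6557, 0.1521, 0.065], [0.6221, 0.0873, 0.065], [0.5931, 0.1031, 0.065], [0.628, 0.1685, 0.065]]
```

```bash
cat >> h.py <<'E'
def rel(target_p,yaw_deg,g=True):
    """move to put grasp point at target_p (or TCP), tool pointing straight down, tool y at yaw (deg, world). prints shift in tool axes (cm) and turn deg"""
    s=get_state(); R0=R.from_rotvec(s['tool_rot']).as_matrix()
    y=np.array([np.cos(np.radians(yaw_deg)),np.sin(np.radians(yaw_deg)),0]); z=np.array([0,0,-1.]); x=np.cross(y,z)
    R1=np.c_[x,y,z]; tp=np.array(target_p,float)-(r.grip_depth*z if g else 0)
    print('shift cm',(R0.T@(tp-np.array(s['ee_pos']))*100).round(2),'turn deg',np.degrees(R.from_matrix(R0.T@R1).as_rotvec()).round(2))
    return R0,R1
E
python3 - <<'E'
from h import *
s=get_state();print(R.from_rotvec(s['tool_rot']).as_matrix().round(4))
R0=R.from_rotvec(s['tool_rot']).as_matrix(); y=R0[:,1];print('yaw',np.degrees(np.arctan2(y[1],y[0])))
for yaw in (59,-121): rel([.5475,-.075,.098],yaw)
E
```

```text
[[ 9.480e-01  3.182e-01 -1.000e-04]
 [ 3.182e-01 -9.480e-01  3.000e-04]
 [-0.000e+00 -4.000e-04 -1.000e+00]]
yaw -71.44828291053004
shift cm [ 49.52 -40.46  15.19] turn deg [-1.0000e-02 -2.0000e-02 -1.3045e+02]
shift cm [ 49.52 -40.46  15.19] turn deg [-2.000e-02  1.000e-02  4.955e+01]
```

```bash
cat >> h.py <<'E'
def rows(waypts,yaws,g=True):
    """list of world grasp points+yaws -> rows in tool axes from the current pose"""
    s=get_state(); Rc=R.from_rotvec(s['tool_rot']).as_matrix(); p=np.array(s['ee_pos'])
    out=[]
    for w,yd in zip(waypts,yaws):
        y=np.array([np.cos(np.radians(yd)),np.sin(np.radians(yd)),0]); z=np.array([0,0,-1.]); R1=np.c_[np.cross(y,z),y,z]
        tp=np.array(w,float)-(r.grip_depth*z if g else 0)
        sh=np.round(Rc.T@(tp-p)*100,2); tu=np.round(np.degrees(R.from_matrix(Rc.T@R1).as_rotvec()),1)
        out.append([(sh+0).tolist(),(tu+0).tolist()])
        p=p+Rc@(sh/100); Rc=Rc@R.from_rotvec(np.radians(tu)).as_matrix()
    print(str(out).replace(' ',''))
E
python3 - <<'E'
from h import *
s=get_state();a=np.array(s['ee_pos'])-[0,0,.1547];b=np.array([.5475,-.075,.145])
n=15
rows([a+(b-a)*k/n for k in range(1,n+1)],[-71.45+130.45*k/n for k in range(1,n+1)])
E
```

```text
[[[3.3,-2.7,0.7],[0.0,0.0,-8.7]],[[3.67,-2.16,0.7],[0.0,0.0,-8.7]],[[3.96,-1.59,0.7],[0.0,0.0,-8.7]],[[4.15,-0.97,0.7],[0.0,0.0,-8.7]],[[4.25,-0.33,0.7],[0.0,0.0,-8.7]],[[4.25,0.31,0.7],[0.0,0.0,-8.7]],[[4.16,0.96,0.7],[0.0,0.0,-8.7]],[[3.96,1.57,0.7],[0.0,0.0,-8.7]],[[3.68,2.16,0.7],[0.0,0.0,-8.7]],[[3.31,2.68,0.69],[0.0,0.0,-8.7]],[[2.87,3.16,0.7],[0.0,0.0,-8.7]],[[2.35,3.55,0.7],[0.0,0.0,-8.7]],[[1.8,3.87,0.7],[0.0,0.0,-8.7]],[[1.18,4.1,0.7],[0.0,0.0,-8.7]],[[0.55,4.22,0.7],[0.0,0.0,-8.6]]]
```

Call:
{"api": "arm_command", "payload": {
  "series": [
    [[3.3,-2.7,0.7],[0,0,-8.7]],
    [[3.67,-2.16,0.7],[0,0,-8.7]],
    [[3.96,-1.59,0.7],[0,0,-8.7]],
    [[4.15,-0.97,0.7],[0,0,-8.7]],
    [[4.25,-0.33,0.7],[0,0,-8.7]],
    [[4.25,0.31,0.7],[0,0,-8.7]],
    [[4.16,0.96,0.7],[0,0,-8.7]],
    [[3.96,1.57,0.7],[0,0,-8.7]],
    [[3.68,2.16,0.7],[0,0,-8.7]],
    [[3.31,2.68,0.7],[0,0,-8.7]],
    [[2.87,3.16,0.7],[0,0,-8.7]],
    [[2.35,3.55,0.7],[0,0,-8.7]],
    [[1.8,3.87,0.7],[0,0,-8.7]],
    [[1.18,4.1,0.7],[0,0,-8.7]],
    [[0.55,4.22,0.7],[0,0,-8.6]],
    [[0,0,0],[0,0,0]]
  ],
  "grip": -1,
  "squeeze": 20
}}

```text
clock: 2.35
ee_pos: [0.5485, -0.0711, 0.2994]
tool_rot: [-0.83, -3.029, -0.004]
ft_force: [-0.2, -0.7, -0.4]
opening: 0.997
```

```bash
python3 - <<'E'
from h import *
s=get_state();print(s['clock'],s['ee_pos'],s['joint_positions'])
c=cam('wrist');cv2.imwrite('pics/w1.png',c['img'])
print(proj(c,[[.5475,-.075,.114],[.5623,.0008,.034],[.6173,.1091,.065]]))
rel([.5475,-.075,.098],59)
E
```

```text
2.35 [ 0.54846943 -0.07114784  0.29944809] [ 0.69821713  0.26239858 -0.70008776  1.80397831  0.18194847  1.14111298
  0.9746401 ]
[[268.20963229 257.03837974]
 [370.276102   174.82814998]
 [567.09221764 174.11371449]]
shift cm [-0.05 -0.14  4.68] turn deg [ 0.03 -0.04  0.11]
```

View pics/w1.png

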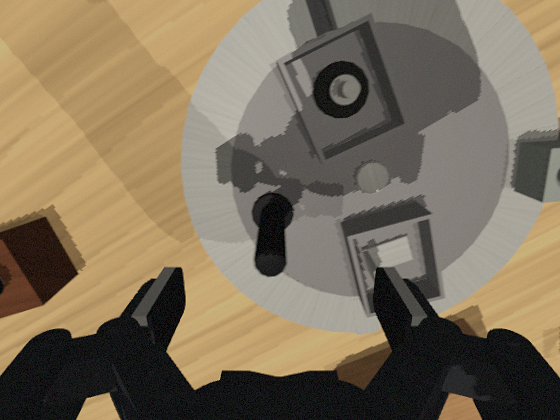

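```bash
python3 - <<'E'
from h import *
c=cam('wrist')
g=cv2.cvtColor(c['img'],cv2.COLOR_BGR2GRAY)
m=(g<40).astype(np.uint8);m[:190]=0;m[280:]=0;m[:,:245]=0;m[:,300:]=0
ys,xs=np.nonzero(m[255:280]);print(xs.min(),xs.max(),ys.max()+255)
print(plane(c,[270.5,261],.114),plane(c,[372,178],.034),plane(c,[318,15],.03))
E
```

```text
261 290 274
[[ 0.54937682 -0.07796254  0.114     ]] [[ 0.56459227 -0.00215474  0.034     ]] [[0.45004395 0.01636493 0.03      ]]
```

Call:
{"api": "arm_command", "payload": {
  "series": [
    [[0,-0.1,2.4],[0,0,0]],
    [[0,0,2.2],[0,0,0]],
    [[0,0,0],[0,0,0]]
  ]
}}

```text
clock: 2.82
ee_pos: [0.5457, -0.0778, 0.2523]
tool_rot: [-0.845, -3.022, 0.002]
ft_force: [0.2, 0.9, -0.1]
opening: 1.002
```

Call:
{"api": "arm_command", "payload": {
  "series": [
    [[0,0,0],[0,0,0]],
    [[0,0,0],[0,0,0]],
    [[0,0,0],[0,0,0]],
    [[0,0,0],[0,0,0]],
    [[0,0,0],[0,0,0]],
    [[0,0,0],[0,0,0]]
  ],
  "grip": 1,
  "squeeze": 20
}}

```text
clock: 3.58
ee_pos: [0.5475, -0.0752, 0.2543]
tool_rot: [0.839, 3.026, 0.002]
ft_force: [1.0, 3.9, 3.7]
opening: 0.201
```

```bash
python3 - <<'E'
from h import *
s=get_state();print(s['clock'],s['ee_pos'],s['ft_force'],s['wrist_torque'],s['opening'],s['qd'])
c=cam('wrist');cv2.imwrite('pics/w2.png',c['img'])
E
```

```text
3.575 [ 0.54750011 -0.07519754  0.25433061] [0.96345726 3.92917876 3.72699442] [ 0.68111222 -0.14122601  0.01607435] 0.20051626014798452 [-6.06136909e-04  5.85034012e-04 -1.10090044e-04  1.07399082e-03
  1.16845689e-03 -3.54206090e-04 -9.27579565e-05]
```

View pics/w2.png

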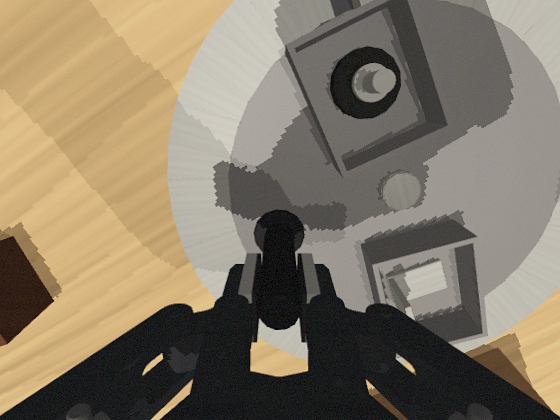

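```bash
cat >> h.py <<'E'
def arc(a0,degs,rad=.078,yaw=59.):
    y=np.radians(yaw);Y=np.array([np.cos(y),np.sin(y)]);X=np.array([-np.sin(y),np.cos(y)])
    f=lambda a:rad*np.array([np.cos(np.radians(a)),np.sin(np.radians(a))])
    out=[];acc=np.zeros(2)
    for d in degs:
        D=(f(a0+d)-f(a0))*100; t=np.array([D@X,D@Y]); st=np.round(t-acc,2);acc=acc+st
        out.append([[float(st[0]),float(st[1]),0],[0,0,0]])
    print(str(out).replace(' ',''))
E
python3 - <<'E'
from h import *
arc(-101,[-2,-6]+[-6-5.2*k for k in range(1,17)]+[-93,-97])
E
```

```text
[[[0.26,-0.09,0],[0,0,0]],[[0.52,-0.15,0],[0,0,0]],[[0.69,-0.14,0],[0,0,0]],[[0.71,-0.08,0],[0,0,0]],[[0.71,-0.01,0],[0,0,0]],[[0.7,0.05,0],[0,0,0]],[[0.7,0.12,0],[0,0,0]],[[0.68,0.18,0],[0,0,0]],[[0.67,0.24,0],[0,0,0]],[[0.64,0.3,0],[0,0,0]],[[0.61,0.35,0],[0,0,0]],[[0.58,0.41,0],[0,0,0]],[[0.54,0.46,0],[0,0,0]],[[0.49,0.51,0],[0,0,0]],[[0.45,0.55,0],[0,0,0]],[[0.39,0.59,0],[0,0,0]],[[0.34,0.62,0],[0,0,0]],[[0.28,0.65,0],[0,0,0]],[[0.17,0.49,0],[0,0,0]],[[0.14,0.52,0],[0,0,0]]]
```

Call:
{"api": "arm_command", "payload": {
  "series": [
    [[0.26,-0.09,0],[0,0,0]],
    [[0.52,-0.15,0],[0,0,0]],
    [[0.69,-0.14,0],[0,0,0]],
    [[0.71,-0.08,0],[0,0,0]],
    [[0.71,-0.01,0],[0,0,0]],
    [[0.7,0.05,0],[0,0,0]],
    [[0.7,0.12,0],[0,0,0]],
    [[0.68,0.18,0],[0,0,0]],
    [[0.67,0.24,0],[0,0,0]],
    [[0.64,0.3,0],[0,0,0]],
    [[0.61,0.35,0],[0,0,0]],
    [[0.58,0.41,0],[0,0,0]],
    [[0.54,0.46,0],[0,0,0]],
    [[0.49,0.51,0],[0,0,0]],
    [[0.45,0.55,0],[0,0,0]],
    [[0.39,0.59,0],[0,0,0]],
    [[0.34,0.62,0],[0,0,0]],
    [[0.28,0.65,0],[0,0,0]],
    [[0.17,0.49,0],[0,0,0]],
    [[0.14,0.52,0],[0,0,0]]
  ],
  "squeeze": 30
}}

```text
clock: 6.12
ee_pos: [0.4819, 0.0237, 0.2513]
tool_rot: [-0.839, -3.007, 0.014]
ft_force: [-16.5, -4.7, 13.1]
opening: 0.201
```

```bash
python3 - <<'E'
from h import *
s=get_state();print(s['clock'],s['ee_pos'],s['ft_force'],s['wrist_torque'],s['opening'])
print(np.array(s['joint_positions']).round(2))
c=cam('wrist');cv2.imwrite('pics/w3.png',c['img'])
c=cam('side');crop(c,(180,150,380,300),4,'s3.png')
E
```

```text
6.125 [0.48187388 0.02370889 0.25133061] [-16.52083229  -4.70198541  13.06566006] [-0.17252087  3.26542946 -0.08245197] 0.20068473127748623
[ 0.62  0.18 -0.77  2.    0.15  1.04  0.8 ]
```

View pics/w3.png

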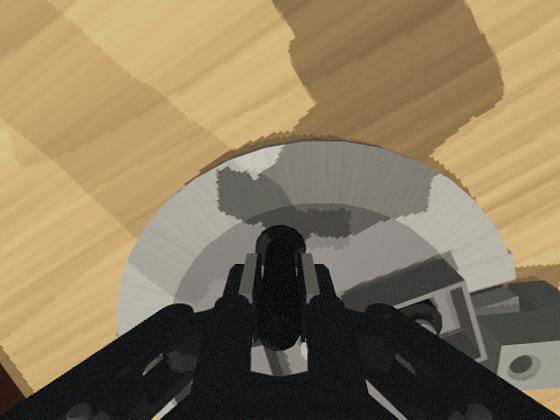

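View pics/s3.png

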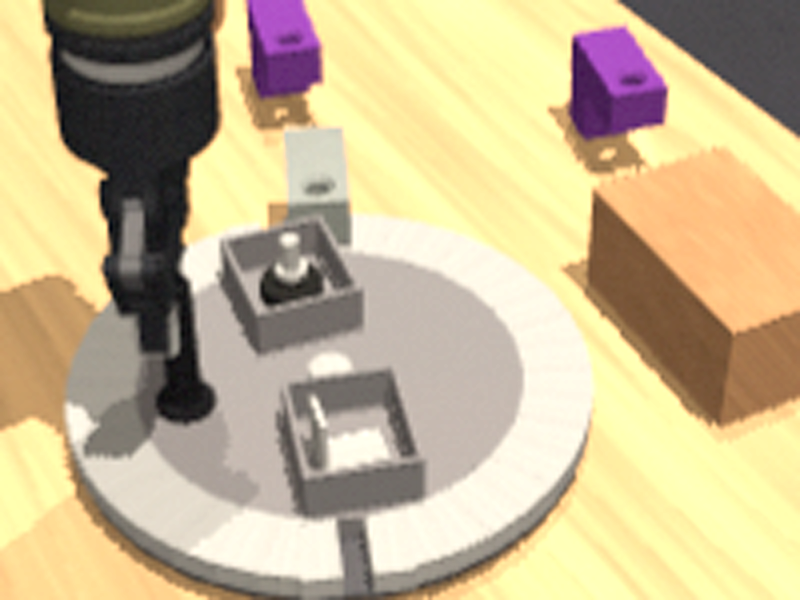

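Call:
{"api": "arm_command", "payload": {
  "series": [
    [[0,0,0],[0,0,0]],
    [[0,0,0],[0,0,0]]
  ]
}}

```text
clock: 6.48
ee_pos: [0.4822, 0.025, 0.2514]
tool_rot: [-0.838, -3.009, 0.01]
ft_force: [-20.8, 3.0, 13.3]
opening: 0.196
```

```bash
python3 - <<'E'
from h import *
s=get_state();print(s['clock'],s['ee_pos'],s['tool_rot'],s['ft_force'],s['wrist_torque'],s['opening'])
Rt=R.from_rotvec(s['tool_rot']).as_matrix();print(Rt.round(3), s['ee_pos']+Rt[:,2]*.1547)
E
```

```text
6.475 [0.4822381  0.02504639 0.25135751] [-0.8377314  -3.00860601  0.00966731] [-20.82468191   3.0382224   13.25439756] [ 0.9190762   3.87197381 -0.36594132] 0.19576205991092416
[[-0.856  0.517 -0.019]
 [ 0.517  0.856 -0.001]
 [ 0.016 -0.011 -1.   ]] [0.4792217  0.02489221 0.096687  ]
```

Call:
{"api": "arm_command", "payload": {
  "series": [
    [[0,0,0],[0,0,0]],
    [[0,0,0],[0,0,0]],
    [[0,0,0],[0,0,0]]
  ],
  "grip": -1
}}

```text
clock: 6.85
ee_pos: [0.4879, 0.0242, 0.2536]
tool_rot: [0.842, 3.027, -0.001]
ft_force: [0.1, -0.3, 0.8]
opening: 0.831
```

```bash
python3 - <<'E'
from h import *
s=get_state();print(s['clock'],s['ee_pos'],s['tool_rot'],s['ft_force'],s['wrist_torque'],s['opening'])
Rt=R.from_rotvec(s['tool_rot']).as_matrix();print(Rt.round(3), s['ee_pos']+Rt[:,2]*.1547)
c=cam('wrist');cv2.imwrite('pics/w4.png',c['img'])
print(proj(c,[[.488,.0249,.114],[.488,.0249,.03]]))
E
```

```text
6.85 [0.48787708 0.02421412 0.25363481] [ 8.41603812e-01  3.02652859e+00 -6.58009452e-04] [ 0.05540761 -0.29895992  0.8146078 ] [-0.05845785 -0.0330736   0.0111998 ] 0.8313214943084366
[[-0.856  0.516  0.   ]
 [ 0.516  0.856 -0.   ]
 [-0.    -0.    -1.   ]] [0.48789368 0.02414224 0.09893483]
[[277.32372449 306.93442941]
 [277.87752655 226.96775401]]
```

View pics/w4.png

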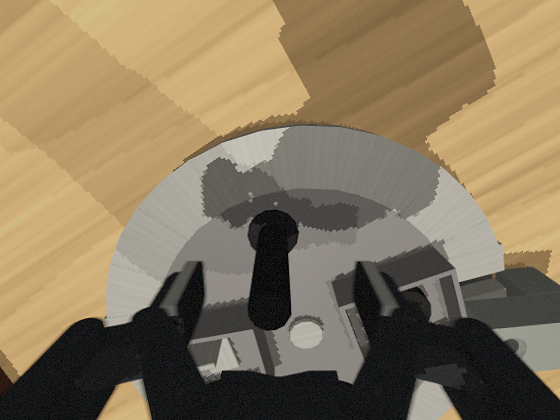

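```bash
python3 - <<'E'
from h import *
c=cam('wrist')
h=plane(c,[270,312],.114)[0];b=plane(c,[273,234],.031)[0];u=plane(c,[306,334],.034)[0]
print(h,b,u); 
for q in (h,b):
  d=q-u;print(np.hypot(*d[:2]),np.degrees(np.arctan2(d[1],d[0])))
crop(c,(170,200,360,420),3,'w4c.png')
# travel to the pin: lift then over
s=get_state();a=np.array(s['ee_pos'])-[0,0,.1547]
b=np.array([.482,-.2917,.135])
rel(b,-13); rel(b,77)
E
```

```text
[0.4885441  0.02132423 0.114     ] [0.490179   0.02011241 0.031     ] [0.56560411 0.00110541 0.034     ]
0.07966834693398209 165.2982631736364
0.0777831118969495 165.856051599013
shift cm [-15.81 -27.38  -3.59] turn deg [0.000e+00 2.000e-02 7.193e+01]
shift cm [-15.81 -27.38  -3.59] turn deg [-1.000e-02  1.000e-02 -1.807e+01]
```

View pics/w4c.png

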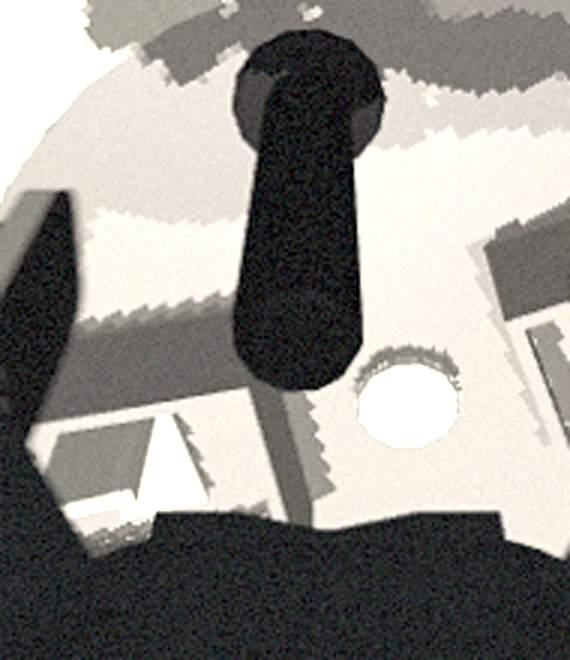

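Call:
{"api": "arm_command", "payload": {
  "series": [
    [[0,0,-3],[0,0,0]],
    [[0,0,-3],[0,0,0]],
    [[-2.2,-3.8,0],[0,0,0]],
    [[-2.8,-4.8,0],[0,0,0]],
    [[-2.8,-4.8,0],[0,0,0]],
    [[-2.8,-4.8,0.5],[0,0,0]],
    [[-2.8,-4.8,0.5],[0,0,0]],
    [[-2.4,-4.38,1.4],[0,0,0]],
    [[0,0,0],[0,0,0]]
  ]
}}

```text
clock: 8.07
ee_pos: [0.4799, -0.2964, 0.288]
tool_rot: [-0.852, -3.021, 0.001]
ft_force: [-1.3, 0.3, -0.5]
opening: 1.004
```

```bash
python3 - <<'E'
from h import *
s=get_state();print(s['clock'],s['ee_pos'],s['tool_rot'])
c=cam('wrist');cv2.imwrite('pics/w5.png',c['img'])
print(proj(c,[[.4822,-.2915,.092],[.4822,-.2915,.05]]))
t=cam('top');crop(t,(230,170,430,290),4,'t5.png')
E
```

```text
8.075 [ 0.4798804  -0.29639739  0.28804803] [-8.52276133e-01 -3.02122102e+00  1.11073139e-03]
[[286.65738497 245.83865414]
 [285.30579688 219.38075954]]
```

View pics/w5.png

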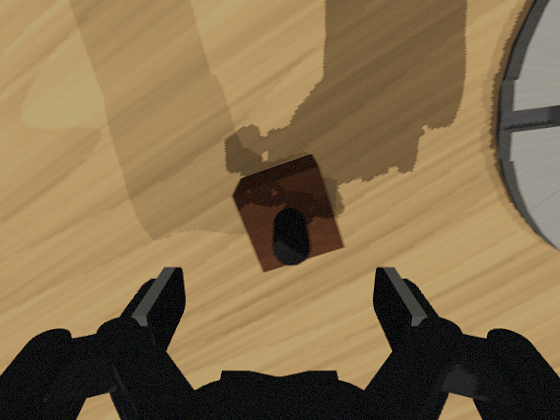

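View pics/t5.png

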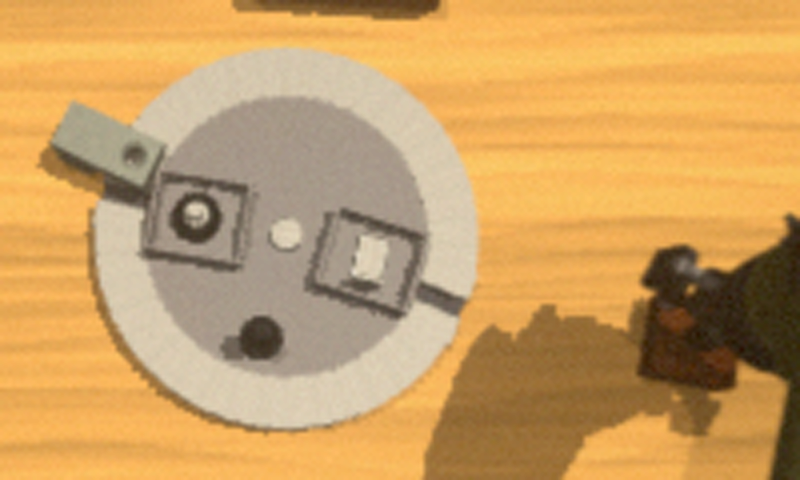

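Call:
{"api": "arm_command", "payload": {
  "series": [
    [[0,0,0],[0,0,0]]
  ]
}}

```text
clock: 8.3
ee_pos: [0.4826, -0.2897, 0.2901]
tool_rot: [0.837, 3.028, 0.0]
ft_force: [0.7, 0.4, 0.4]
opening: 0.996
```

```bash
python3 - <<'E'
from h import *
s=get_state();print(s['clock'],s['ee_pos'],s['tool_rot'])
c=cam('wrist');crop(c,(180,130,380,280),4,'w6.png')
print(proj(c,[[.4822,-.2915,.092],[.4822,-.2915,.05]]))
t=cam('top')
T=lambda x,y:(230+(x+.5)/4-.5,170+(y+.5)/4-.5)
u=plane(t,T(286,234),.034)[0]
for n,uv,z in [('post',T(262,331),.114),('stripb',T(462,303),.03),('stripb in',T(420,285),.03),('foot',T(196,212),.07),('hole',T(135,153),.065)]:
    q=plane(t,uv,z)[0]-u;print(n,np.hypot(*q[:2]),np.degrees(np.arctan2(q[1],q[0])))
E
```

```text
8.3 [ 0.48258452 -0.28970335  0.29009333] [8.36833893e-01 3.02754579e+00 4.74776894e-04]
[[273.21903486 245.33955159]
 [274.15849976 219.0717475 ]]
post 0.0798111946176134 165.84121073845117
stripb 0.1368354010518141 -111.95005746367383
stripb in 0.10397078209184282 -111.30256770726926
foot 0.06580931617010322 79.90644337980324
hole 0.12182413232225851 62.87198545270735
```

View pics/w6.png

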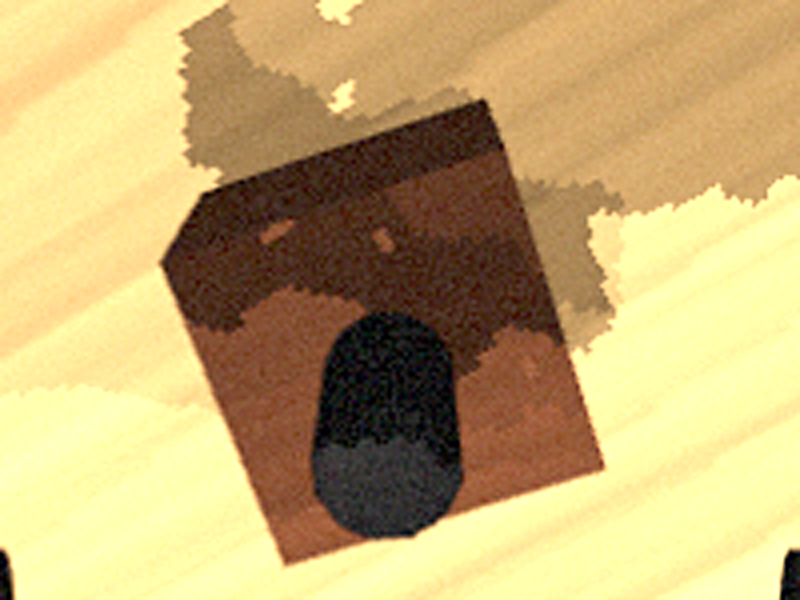

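```bash
python3 - <<'E'
from h import *
for i in range(3):
    s=get_state();print(s['clock'],np.round(s['ee_pos'],4),np.round(s['tool_rot'],4))
    c=cam('wrist'); print(plane(c,[276.9,246.2],.092), c['p'])
    p=plane(c,[276.9,246.2],.092)[0]
    Rt=R.from_rotvec(s['tool_rot']).as_matrix();print('tool',Rt.T@(p-s['ee_pos']))
    print(proj(c,[[.4822,-.2915,.092]]))
E
```

```text
8.4 [ 0.4825 -0.2898  0.2902] [ 8.3670e-01  3.0274e+00 -3.0000e-04]
[[ 0.48373397 -0.29027675  0.092     ]] [ 0.4163868  -0.24880657  0.26043883]
tool [-0.00110671  0.00023096  0.19824048]
[[273.61294476 245.07954341]]
8.45 [ 0.4824 -0.2901  0.2902] [ 8.3720e-01  3.0273e+00 -6.0000e-04]
[[ 0.483611  -0.2905315  0.092    ]] [ 0.41629872 -0.24902367  0.26040946]
tool [-0.00109319  0.00023155  0.19821242]
[[274.11552205 245.0387659 ]]
8.5 [ 0.4824 -0.2903  0.2902] [ 8.3770e-01  3.0271e+00 -7.0000e-04]
[[ 0.48349634 -0.2907763   0.092     ]] [ 0.41622643 -0.24924608  0.26036689]
tool [-0.00107185  0.00023242  0.19816799]
[[274.59513176 244.99436061]]
```

Call:
{"api": "arm_command", "payload": {
  "series": [
    [[-0.1,0,2.5],[0,0,0]],
    [[0,0,2.5],[0,0,0]],
    [[0,0,1.1],[0,0,0]],
    [[0,0,0],[0,0,0]]
  ]
}}

```text
clock: 9.05
ee_pos: [0.4826, -0.2916, 0.2283]
tool_rot: [-0.84, -3.026, -0.001]
ft_force: [-0.2, -0.4, 1.2]
opening: 1.001
```

Call:
{"api": "arm_command", "payload": {
  "series": [
    [[0,0,0],[0,0,0]],
    [[0,0,0],[0,0,0]],
    [[0,0,0],[0,0,0]],
    [[0,0,0],[0,0,0]],
    [[0,0,0],[0,0,0]],
    [[0,0,0],[0,0,0]]
  ],
  "grip": 1,
  "squeeze": 30
}}

```text
clock: 9.8
ee_pos: [0.4829, -0.292, 0.2292]
tool_rot: [0.841, 3.026, -0.001]
ft_force: [-0.6, -0.6, 5.2]
opening: 0.249
```

```bash
python3 - <<'E'
from h import *
s=get_state();print(s['clock'],np.round(s['ee_pos'],4),np.round(s['tool_rot'],4),s['ft_force'],s['opening'])
c=cam('wrist');cv2.imwrite('pics/w7.png',c['img'])
print(np.round(get_image('wrist')['mount'],4))
E
```

```text
9.8 [ 0.4829 -0.292   0.2292] [ 8.4080e-01  3.0264e+00 -8.0000e-04] [-0.59480065 -0.64480352  5.17486591] 0.24919007076556182
[[-0.000e+00 -9.508e-01 -3.097e-01  7.790e-02]
 [ 1.000e+00 -2.000e-04  4.000e-04  1.200e-03]
 [-4.000e-04 -3.097e-01  9.508e-01  2.970e-02]
 [ 0.000e+00  0.000e+00  0.000e+00  1.000e+00]]
```

View pics/w7.png

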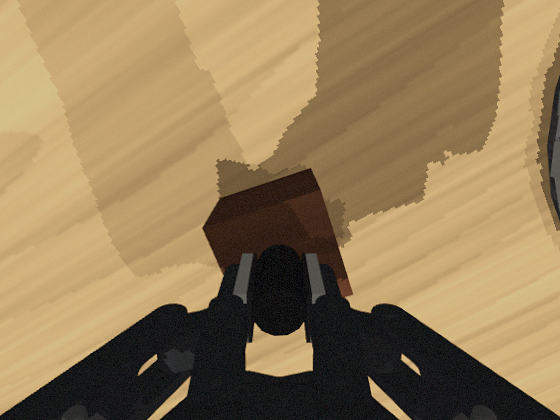

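Call:
{"api": "arm_command", "payload": {
  "series": [
    [[0,0,-1.5],[0,0,0]],
    [[0,0,-3],[0,0,0]],
    [[0,0,-3],[0,0,0]],
    [[0,0,-3],[0,0,0]],
    [[0.57,2.58,0],[0,0,0]],
    [[1,4.5,0],[0,0,0]],
    [[1.2,5.3,0],[0,0,0]],
    [[1.2,5.3,0],[0,0,0]],
    [[1.2,5.3,0],[0,0,0]],
    [[1.2,5.3,0],[0,0,0]],
    [[1.2,5.3,0],[0,0,0]],
    [[1,4.7,0],[0,0,0]],
    [[0.6,3,0],[0,0,0]],
    [[0,0,0],[0,0,0]],
    [[0,0,0],[0,0,0]],
    [[0,0,0],[0,0,0]]
  ]
}}

```text
clock: 11.9
ee_pos: [0.6171, 0.1072, 0.3336]
tool_rot: [0.845, 3.026, -0.002]
ft_force: [0.3, 0.9, -1.8]
opening: 0.243
```

```bash
python3 - <<'E'
from h import *
s=get_state();print(s['clock'],np.round(s['ee_pos'],4),np.round(s['tool_rot'],4),s['ft_force'],s['opening'])
c=cam('wrist');cv2.imwrite('pics/w8.png',c['img'])
c=cam('side');crop(c,(180,100,380,250),4,'s8.png');cv2.imwrite('pics/s8raw.png',c['img'])
c=cam('top');crop(c,(230,170,430,290),4,'t8.png')
rel([.6178,.1088,.14],59)
E
```

```text
11.9 [0.6171 0.1072 0.3336] [ 8.4450e-01  3.0259e+00 -2.1000e-03] [ 0.25046404  0.86630789 -1.82244219] 0.24260683777081132
shift cm [-0.01  0.12  3.91] turn deg [-0.03  0.02 -0.15]
```

View pics/w8.png

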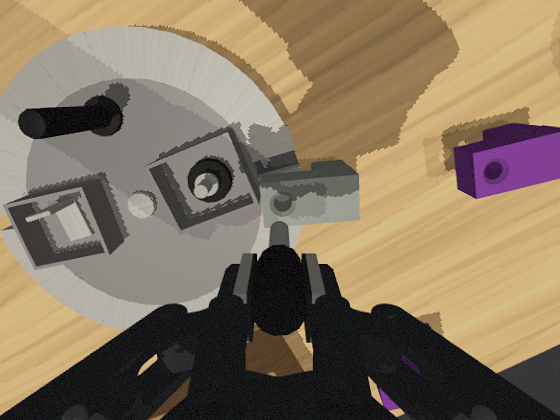

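View pics/s8.png

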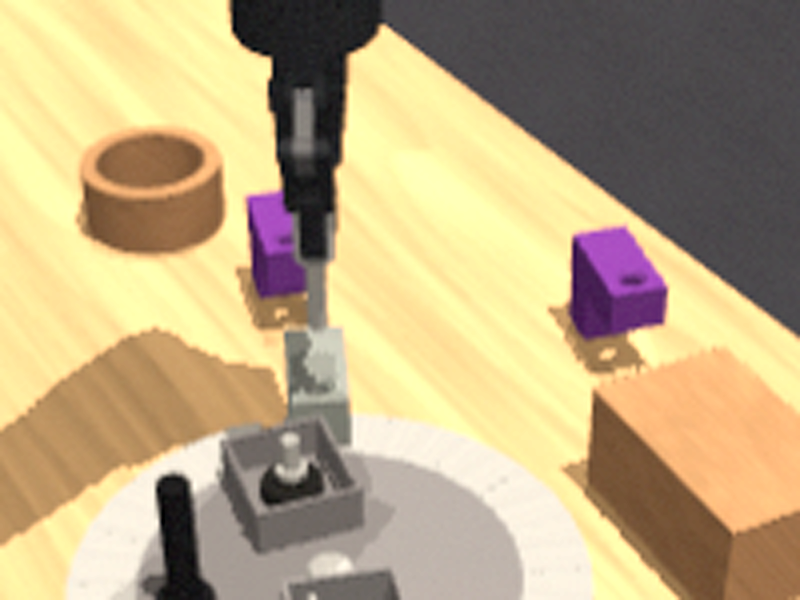

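```bash
python3 - <<'E'
from h import *
c=cam('wrist');crop(c,(230,140,370,250),5,'w9.png')
print(plane(c,[284,203],.065),plane(c,[279.5,230],.108))
E
```

```text
[[0.61826544 0.1131618  0.065     ]] [[0.62027352 0.10786069 0.108     ]]
```

View pics/w9.png

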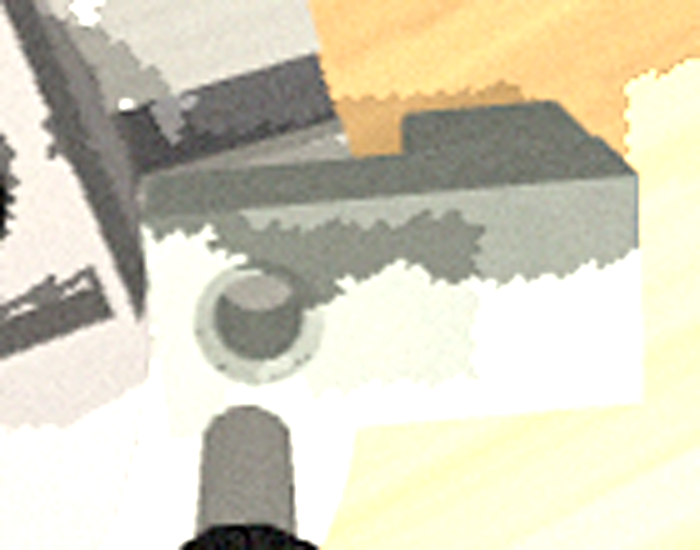

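```bash
python3 - <<'E'
from h import *
Rt=None
for i in range(2):
    c=cam('wrist');s=get_state()
    h=plane(c,[281.8,204.4],.065)[0];f=plane(c,[279.2,229.5],s['ee_pos'][2]-.1547-.071)[0]
    Rt=R.from_rotvec(s['tool_rot']).as_matrix()
    print(h,f,s['ee_pos'],'tool shift cm',Rt.T@(h-f)*100)
E
```

```text
[0.61841213 0.11147238 0.065     ] [0.61989541 0.10820474 0.10809736] [0.61710696 0.10838746 0.33379736] tool shift cm [0.29717566 0.20432995 4.30958611]
[0.61838193 0.11175276 0.065     ] [0.61987847 0.10847421 0.10806858] [0.61709917 0.10857065 0.33376858] tool shift cm [0.29843803 0.20451396 4.30674142]
```

Call:
{"api": "arm_command", "payload": {
  "series": [
    [[0.15,0.1,1.8],[0,0,0]],
    [[0,0,1.8],[0,0,0]],
    [[0,0,0],[0,0,0]],
    [[0,0,0],[0,0,0]]
  ]
}}

```text
clock: 12.7
ee_pos: [0.6164, 0.1108, 0.2974]
tool_rot: [-0.84, -3.027, -0.0]
ft_force: [0.0, -1.0, -1.5]
opening: 0.245
```

```bash
python3 - <<'E'
from h import *
s=get_state();print(s['clock'],np.round(s['ee_pos'],4),s['ft_force'])
c=cam('wrist');crop(c,(210,170,350,280),5,'w10.png')
c=cam('side');crop(c,(220,120,300,220),6,'s10.png')
E
```

```text
12.7 [0.6164 0.1108 0.2974] [ 0.03765979 -0.95594084 -1.4825197 ]
```

View pics/w10.png

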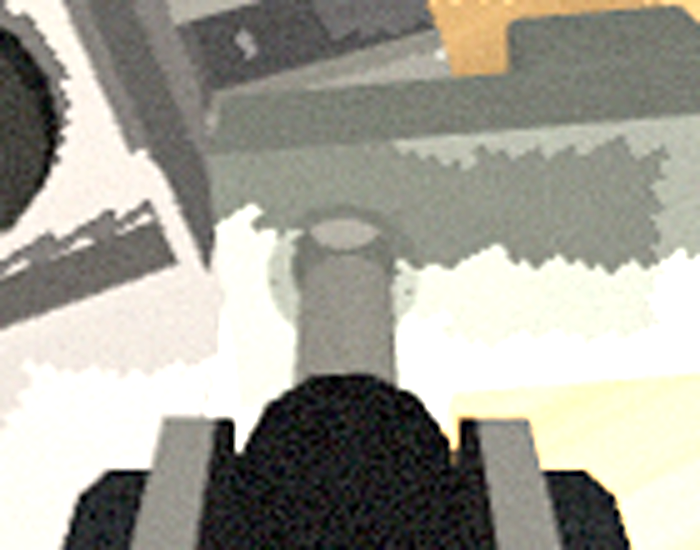

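View pics/s10.png

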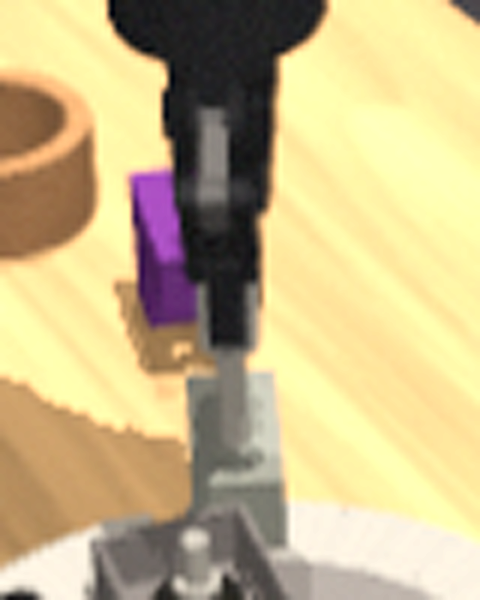

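Call:
{"api": "arm_command", "payload": {
  "series": [
    [[0,-0.05,0.7],[0,0,0]],
    [[0,0,0.7],[0,0,0]],
    [[0,0,0],[0,0,0]]
  ]
}}

```text
clock: 13.18
ee_pos: [0.6159, 0.1101, 0.2828]
tool_rot: [-0.841, -3.026, 0.001]
ft_force: [-0.4, -0.1, -1.4]
opening: 0.252
```

Call:
{"api": "arm_command", "payload": {
  "series": [
    [[0,0,0.7],[0,0,0]],
    [[0,0,0.7],[0,0,0]],
    [[0,0,0],[0,0,0]]
  ]
}}

```text
clock: 13.55
ee_pos: [0.6159, 0.1101, 0.2688]
tool_rot: [-0.841, -3.026, 0.001]
ft_force: [0.3, 0.6, -0.8]
opening: 0.247
```

```bash
python3 - <<'E'
from h import *
s=get_state();print(s['clock'],np.round(s['ee_pos'],4),s['ft_force'],s['wrist_torque'])
c=cam('wrist');crop(c,(210,170,350,280),5,'w11.png')
E
```

```text
13.55 [0.6159 0.1101 0.2688] [ 0.25070491  0.63341248 -0.80803864] [0.05517451 0.06569741 0.00214317]
```

View pics/w11.png

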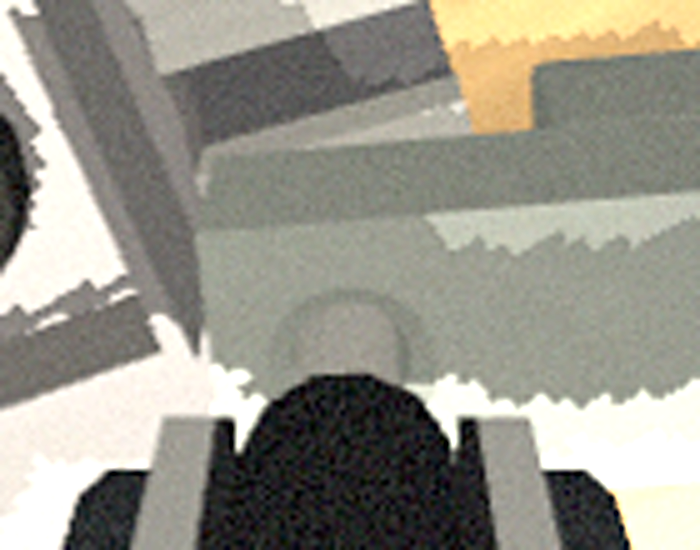

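Call:
{"api": "arm_command", "payload": {
  "series": [
    [[0,0,0.5],[0,0,0]],
    [[0,0,0.5],[0,0,0]],
    [[0,0,0],[0,0,0]]
  ]
}}

```text
clock: 13.98
ee_pos: [0.6159, 0.1102, 0.2591]
tool_rot: [-0.84, -3.026, 0.001]
ft_force: [-0.5, 0.6, -1.6]
opening: 0.247
```

Call:
{"api": "arm_command", "payload": {
  "series": [
    [[0,0,0],[0,0,0]],
    [[0,0,0],[0,0,0]],
    [[0,0,0],[0,0,0]],
    [[0,0,-1],[0,0,0]],
    [[0,0,-3],[0,0,0]],
    [[0,0,-3],[0,0,0]],
    [[0,0,0],[0,0,0]]
  ],
  "grip": -1
}}

```text
clock: 14.85
ee_pos: [0.617, 0.111, 0.3333]
tool_rot: [0.839, 3.022, 0.004]
ft_force: [-0.0, 0.7, 0.1]
opening: 1.001
```

```bash
python3 - <<'E'
from h import *
s=get_state();print(s['clock'],np.round(s['ee_pos'],4),s['ft_force'],s['wrist_torque'])
c=cam('wrist');cv2.imwrite('pics/w12.png',c['img'])
c=cam('side');crop(c,(200,130,330,290),4,'s12.png')
s=get_state();print(s['ee_pos'])
u=np.array([.5623,.0008]);a=np.radians(165.5)
rel([*(u+.078*np.array([np.cos(a),np.sin(a)])),.098],65)
rel([*(u+.078*np.array([np.cos(a),np.sin(a)])),.098],59)
E
```

```text
14.85 [0.617  0.111  0.3333] [-0.00923832  0.70528011  0.0873648 ] [0.0071193  0.01576462 0.02633318]
[0.61603602 0.11027362 0.32995467]
shift cm [  6.44 -14.37   7.72] turn deg [-0.    0.04 -6.05]
shift cm [  6.44 -14.37   7.72] turn deg [ 0.    0.04 -0.05]
```

View pics/w12.png

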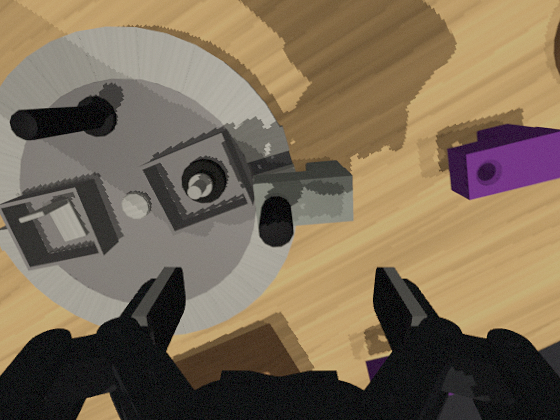

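View pics/s12.png

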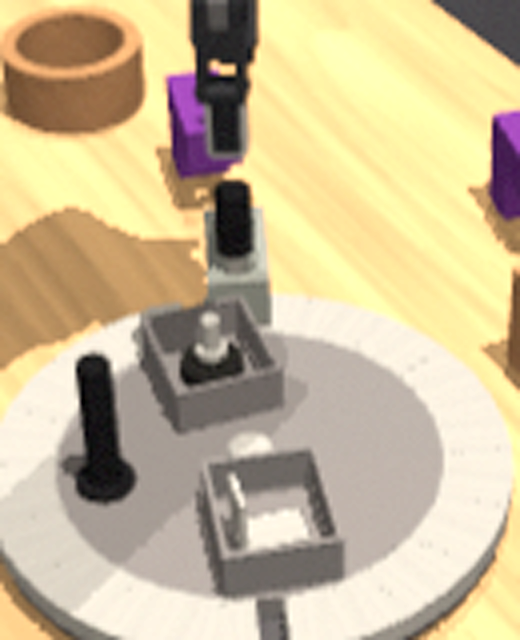

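Call:
{"api": "arm_command", "payload": {
  "series": [
    [[1.5,-3.4,0],[0,0,0]],
    [[2,-4.4,0],[0,0,0]],
    [[2,-4.4,0],[0,0,0]],
    [[0.94,-2.17,0],[0,0,-6]],
    [[0,0,2],[0,0,0]],
    [[0,0,0],[0,0,0]],
    [[0,0,0],[0,0,0]]
  ]
}}

```text
clock: 15.82
ee_pos: [0.4869, 0.0207, 0.3096]
tool_rot: [-0.68, -3.066, -0.001]
ft_force: [0.2, 0.7, 0.7]
opening: 1.0
```

```bash
python3 - <<'E'
from h import *
s=get_state();print(s['clock'],np.round(s['ee_pos'],4),s['ft_force'],s['wrist_torque'])
c=cam('wrist');cv2.imwrite('pics/w13.png',c['img'])
E
```

```text
15.825 [0.4869 0.0207 0.3096] [0.23658864 0.73004313 0.67203666] [0.03459185 0.01501413 0.00515023]
```

View pics/w13.png

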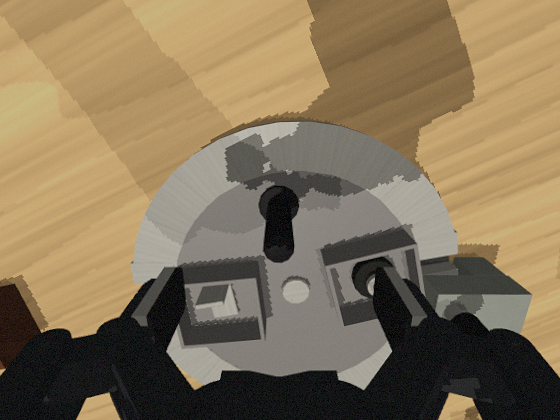

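Call:
{"api": "arm_command", "payload": {
  "series": [
    [[0,0,2.5],[0,0,0]],
    [[0,0,2.5],[0,0,0]],
    [[0,0,0.7],[0,0,0]],
    [[0,0,0],[0,0,0]]
  ]
}}

```text
clock: 16.38
ee_pos: [0.4871, 0.0206, 0.2529]
tool_rot: [-0.68, -3.067, -0.001]
ft_force: [-0.4, -0.1, 0.0]
opening: 1.002
```

Call:
{"api": "arm_command", "payload": {
  "series": [
    [[0,0,0],[0,0,0]],
    [[0,0,0],[0,0,0]],
    [[0,0,0],[0,0,0]],
    [[0,0,0],[0,0,0]],
    [[0,0,0],[0,0,0]]
  ],
  "grip": 0.44,
  "squeeze": 20
}}

```text
clock: 17.0
ee_pos: [0.4868, 0.0204, 0.2528]
tool_rot: [0.681, 3.067, -0.0]
ft_force: [0.1, 1.0, 0.7]
opening: 0.281
```

```bash
cat >> h.py <<'E'
def look(tag):
    s=get_state();print(round(s['clock'],2),np.round(s['ee_pos'],4),'F',np.round(s['ft_force'],1),'open',round(s['opening'],3))
    w=cam('wrist');c=cam('side')
    a=cv2.resize(c['img'][140:290,180:340],None,fx=3,fy=3,interpolation=cv2.INTER_CUBIC)
    a=cv2.convertScaleAbs(a,alpha=1.6)
    b=cv2.convertScaleAbs(cv2.resize(w['img'],(600,450))[:,250:570],alpha=1.5)
    cv2.imwrite(f'pics/{tag}.png',np.hstack([a,b]))
    # knob: dark pixels above guide
    g=cv2.cvtColor(c['img'],cv2.COLOR_BGR2GRAY);k=g[165:205,252:265];ys,xs=np.nonzero(k<35);print('knob rows',ys.min()+165,ys.max()+165,len(ys)) if len(ys) else print('none')
E
python3 - <<'E'
from h import *
look('L0')
E
```

```text
17.0 [0.4868 0.0204 0.2528] F [0.1 1.  0.7] open 0.281
knob rows 172 193 148
```

View pics/L0.png

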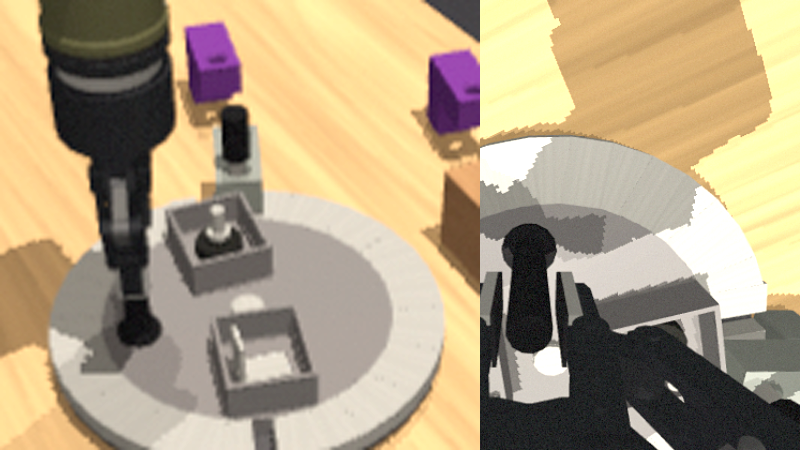

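```bash
python3 - <<'E'
from h import *
arc(165.5,[-.6*k for k in range(1,25)],yaw=65)
arc(151.1,[-.35*k for k in range(1,13)],yaw=65)
E
```

```text
[[[0.01,0.08,0],[0,0,0]],[[0.02,0.08,0],[0,0,0]],[[0.01,0.08,0],[0,0,0]],[[0.01,0.08,0],[0,0,0]],[[0.01,0.08,0],[0,0,0]],[[0.01,0.08,0],[0,0,0]],[[0.01,0.09,0],[0,0,0]],[[0.01,0.08,0],[0,0,0]],[[0.01,0.08,0],[0,0,0]],[[0.01,0.08,0],[0,0,0]],[[0.0,0.08,0],[0,0,0]],[[0.01,0.08,0],[0,0,0]],[[0.0,0.08,0],[0,0,0]],[[0.01,0.09,0],[0,0,0]],[[-0.0,0.08,0],[0,0,0]],[[-0.0,0.08,0],[0,0,0]],[[0.0,0.08,0],[0,0,0]],[[0.0,0.08,0],[0,0,0]],[[-0.0,0.08,0],[0,0,0]],[[-0.0,0.09,0],[0,0,0]],[[-0.0,0.08,0],[0,0,0]],[[-0.01,0.08,0],[0,0,0]],[[-0.0,0.08,0],[0,0,0]],[[-0.01,0.08,0],[0,0,0]]]
[[[-0.0,0.05,0],[0,0,0]],[[-0.01,0.05,0],[0,0,0]],[[-0.0,0.04,0],[0,0,0]],[[-0.01,0.05,0],[0,0,0]],[[0.0,0.05,0],[0,0,0]],[[-0.0,0.04,0],[0,0,0]],[[-0.01,0.05,0],[0,0,0]],[[-0.01,0.05,0],[0,0,0]],[[-0.0,0.05,0],[0,0,0]],[[-0.01,0.04,0],[0,0,0]],[[-0.0,0.05,0],[0,0,0]],[[-0.01,0.05,0],[0,0,0]]]
```

Call:
{"api": "arm_command", "payload": {
  "series": [
    [[0.01,0.08,0],[0,0,0]],
    [[0.01,0.08,0],[0,0,0]],
    [[0.01,0.08,0],[0,0,0]],
    [[0.01,0.08,0],[0,0,0]],
    [[0.01,0.08,0],[0,0,0]],
    [[0.01,0.08,0],[0,0,0]]
  ]
}}

```text
clock: 17.85
ee_pos: [0.4881, 0.0247, 0.2526]
tool_rot: [-0.681, -3.066, 0.001]
ft_force: [-1.8, -2.6, 2.6]
opening: 0.281
```

Call:
{"api": "arm_command", "payload": {
  "series": [
    [[0.01,0.08,0],[0,0,0]],
    [[0.01,0.08,0],[0,0,0]],
    [[0.01,0.08,0],[0,0,0]]
  ]
}}

```text
clock: 18.23
ee_pos: [0.4886, 0.0269, 0.2526]
tool_rot: [-0.682, -3.065, 0.002]
ft_force: [-3.7, -3.7, 4.2]
opening: 0.28
```

Call:
{"api": "arm_command", "payload": {
  "series": [
    [[0.01,0.08,0],[0,0,0]],
    [[0.01,0.08,0],[0,0,0]],
    [[0,0.08,0],[0,0,0]]
  ]
}}

```text
clock: 18.6
ee_pos: [0.4893, 0.0292, 0.2524]
tool_rot: [-0.681, -3.065, 0.002]
ft_force: [-4.3, -3.0, 2.5]
opening: 0.28
```

```bash
python3 - <<'E'
from h import *
look('L1')
E
```

```text
18.6 [0.4893 0.0292 0.2524] F [-4.3 -3.   2.5] open 0.28
knob rows 172 193 149
```

View pics/L1.png

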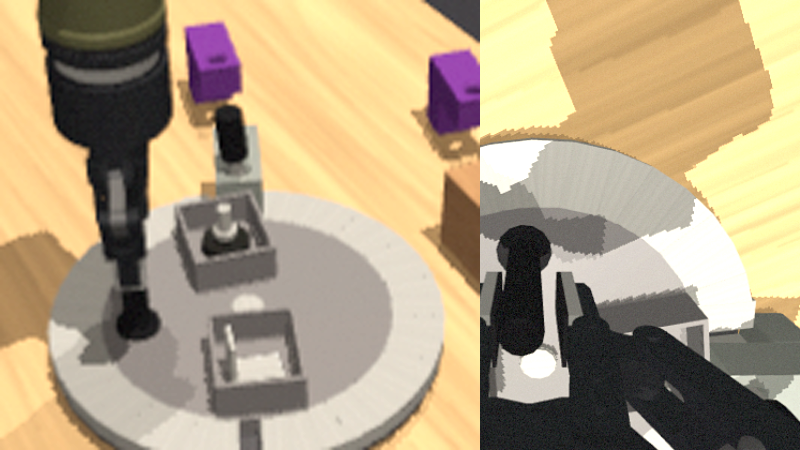

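Call:
{"api": "arm_command", "payload": {
  "series": [
    [[0.01,0.08,0],[0,0,0]],
    [[0,0.08,0],[0,0,0]],
    [[0,0.08,0],[0,0,0]]
  ]
}}

```text
clock: 19.08
ee_pos: [0.4901, 0.0315, 0.2523]
tool_rot: [-0.681, -3.065, 0.002]
ft_force: [-4.5, -2.9, 2.7]
opening: 0.282
```

```bash
python3 - <<'E'
from h import *
look('L2')
t=cam('top')
crop(t,(230,170,430,290),4,'t14.png')
E
```

```text
19.07 [0.4901 0.0315 0.2523] F [-4.5 -2.9  2.7] open 0.282
knob rows 172 193 150
```

View pics/t14.png

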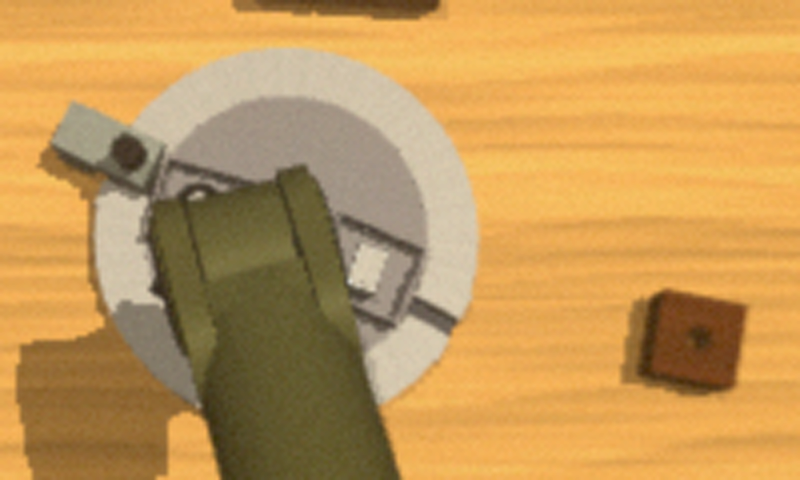

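View pics/L2.png

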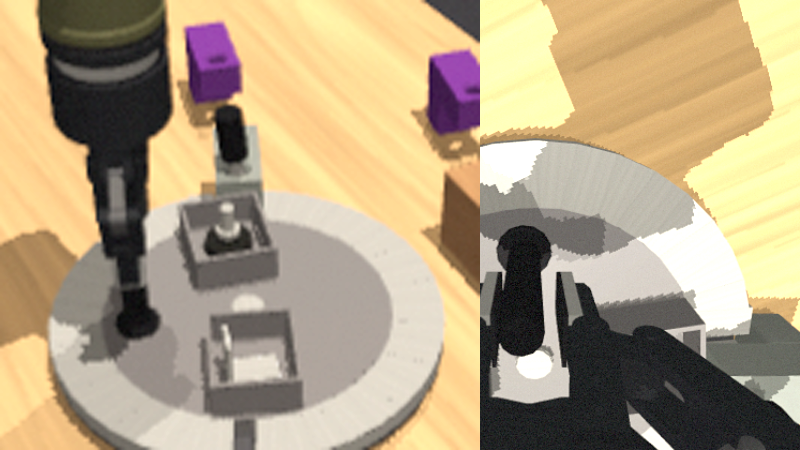

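```bash
python3 - <<'E'
from h import *
t=cam('top')
T=lambda x,y:(230+(x+.5)/4-.5,170+(y+.5)/4-.5)
u=plane(t,T(286,234),.034)[0]
for uv in [(454,326),(413,300),(433,313)]:
    q=plane(t,T(*uv),.03)[0]-u;a=np.degrees(np.arctan2(q[1],q[0]));print(np.hypot(*q[:2]),a,a+189.08)
E
```

```text
0.13833843269596371 -119.32696452516105 69.75303547483897
0.10361746185695592 -117.99615532194814 71.08384467805188
0.12067608080712024 -118.83928379508198 70.24071620491803
```

Call:
{"api": "arm_command", "payload": {
  "series": [
    [[0,0.08,0],[0,0,0]],
    [[0,0.08,0],[0,0,0]],
    [[0,0.08,0],[0,0,0]]
  ]
}}

```text
clock: 19.65
ee_pos: [0.4912, 0.034, 0.2522]
tool_rot: [-0.681, -3.065, 0.001]
ft_force: [-3.0, -1.7, 0.8]
opening: 0.282
```

Call:
{"api": "arm_command", "payload": {
  "series": [
    [[0,0.08,0],[0,0,0]],
    [[0,0.08,0],[0,0,0]]
  ]
}}

```text
clock: 19.9
ee_pos: [0.4924, 0.0356, 0.2524]
tool_rot: [-0.681, -3.067, -0.001]
ft_force: [-2.7, -0.9, -0.8]
opening: 0.278
```

Call:
{"api": "arm_command", "payload": {
  "series": [
    [[0,0.08,0],[0,0,0]],
    [[0,0.08,0],[0,0,0]]
  ]
}}

```text
clock: 20.15
ee_pos: [0.4932, 0.0369, 0.2527]
tool_rot: [0.681, 3.067, 0.0]
ft_force: [-2.1, -1.1, -1.0]
opening: 0.279
```

```bash
python3 - <<'E'
from h import *
look('L3')
E
```

```text
20.15 [0.4932 0.0369 0.2527] F [-2.1 -1.1 -1. ] open 0.279
knob rows 180 197 150
```

```bash
python3 - <<'E'
from h import *
c=cam('side');crop(c,(200,130,330,290),4,'s15.png')
t=cam('top')
T=lambda x,y:(230+(x+.5)/4-.5,170+(y+.5)/4-.5)
crop(t,(230,170,430,290),4,'t15.png')
s=get_state();print(s['clock'],s['ee_pos'],s['ft_force'])
E
```

```text
20.35 [0.49363612 0.03706641 0.25305061] [-1.00178592 -1.51351136  0.17805728]
```

View pics/s15.png

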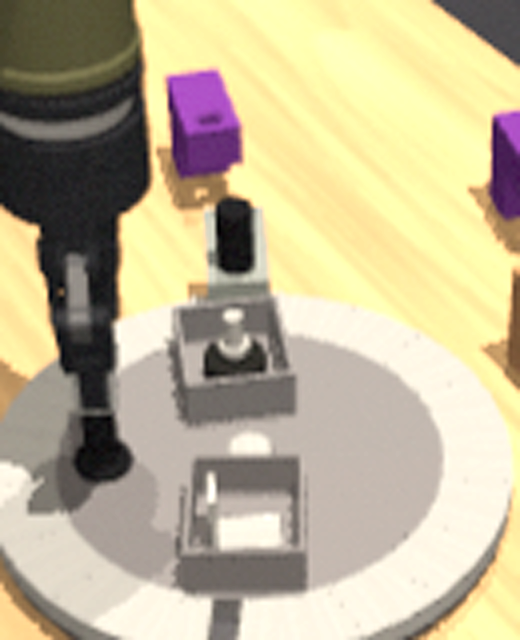

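View pics/t15.png

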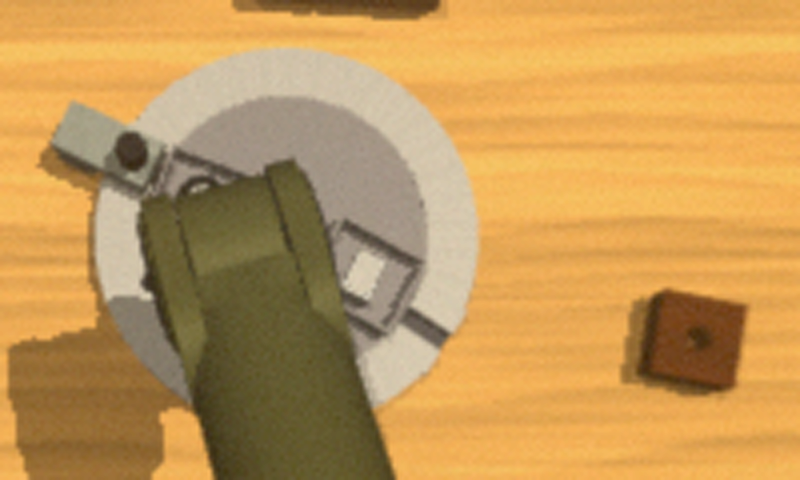

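```bash
python3 - <<'E'
from h import *
c=cam('side')
for z in (.065,.077,.107,.119):
    p=proj(c,[[.6173,.1091,z]])[0]; print(z,p,(p-[200,130])*4+1.5)
t=cam('top');T=lambda x,y:(230+(x+.5)/4-.5,170+(y+.5)/4-.5)
u=plane(t,T(286,234),.034)[0]
for uv in [(443,342),(405,313),(425,327)]:
    q=plane(t,T(*uv),.03)[0]-u;a=np.degrees(np.arctan2(q[1],q[0]));print(np.hypot(*q[:2]),a+189.08)
crop(c,(235,160,285,220),10,'s16.png')
E
```

```text
0.065 [259.90691187 195.6027451 ] [241.12764747 263.9109804 ]
0.077 [259.71887412 191.41117864] [240.37549649 247.14471458]
0.107 [259.23595833 180.66129743] [238.44383332 204.14518974]
0.119 [259.03746779 176.24899265] [237.64987115 186.49597061]
0.13745035413666343 63.87864095683288
0.10328263647424504 64.90221620891366
0.12079022922683214 64.65343407292369
```

View pics/s16.png

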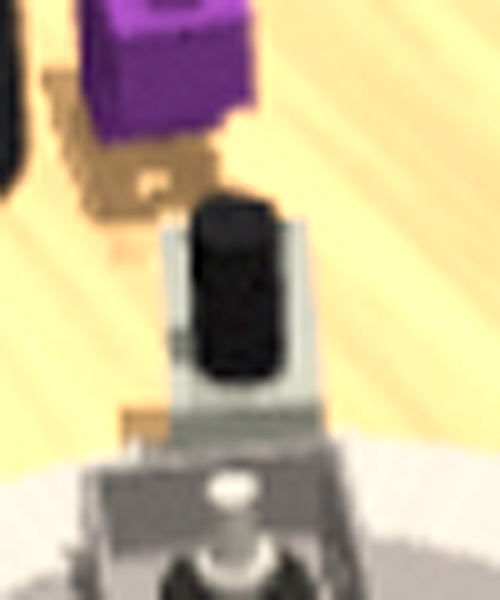

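Call:
{"api": "arm_command", "payload": {
  "series": [
    [[0,-0.15,0],[0,0,0]],
    [[0,-0.15,0],[0,0,0]],
    [[0,0,0],[0,0,0]]
  ]
}}

```text
clock: 20.82
ee_pos: [0.492, 0.034, 0.2528]
tool_rot: [0.682, 3.066, -0.0]
ft_force: [0.5, -0.1, 0.5]
opening: 0.282
```

```bash
python3 - <<'E'
from h import *
look('L5')
E
```

```text
20.82 [0.492  0.034  0.2528] F [ 0.5 -0.1  0.5] open 0.282
knob rows 180 197 152
```

View pics/L5.png

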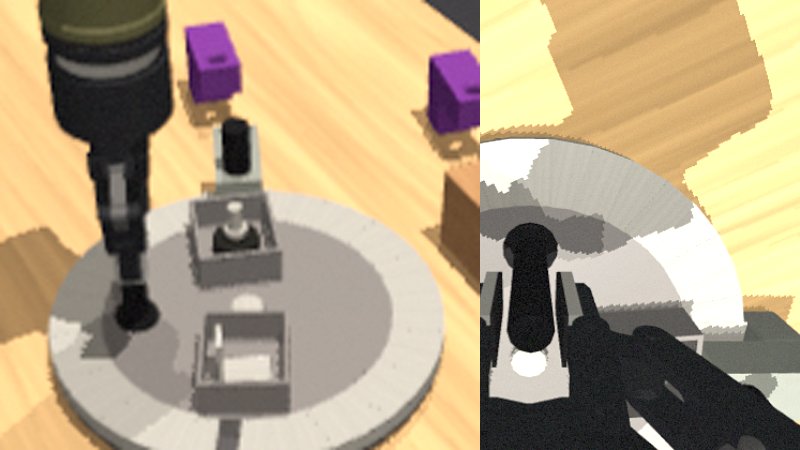

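Call:
{"api": "arm_command", "payload": {
  "series": [
    [[0,0,-2],[0,0,0]],
    [[0,0,-3],[0,0,0]],
    [[0,0,-3],[0,0,0]],
    [[0,0,-3],[0,0,0]],
    [[-3,3,0],[0,0,0]],
    [[-3,3,0],[0,0,0]],
    [[-2,2,0],[0,0,0]],
    [[0,0,0],[0,0,0]],
    [[0,0,0],[0,0,0]]
  ],
  "grip": 0.3
}}

```text
clock: 22.05
ee_pos: [0.5977, 0.0727, 0.3623]
tool_rot: [-0.681, -3.066, 0.001]
ft_force: [-0.7, 0.8, -0.7]
opening: 0.349
```

```bash
python3 - <<'E'
from h import *
look('L6')
c=cam('wrist');cv2.imwrite('pics/w17.png',c['img'])
# knob top height by triangulation inputs
for z in (.065,.107,.119): print(z,proj(c,[[.6173,.1091,z]])[0])
c=cam('top');crop(c,(230,170,430,290),4,'t17.png')
E
```

```text
22.05 [0.5977 0.0727 0.3623] F [-0.7  0.8 -0.7] open 0.349
knob rows 172 197 153
0.065 [326.88400188 197.17244096]
0.107 [334.84621146 213.71516523]
0.119 [337.62883228 219.50207455]
```

View pics/w17.png

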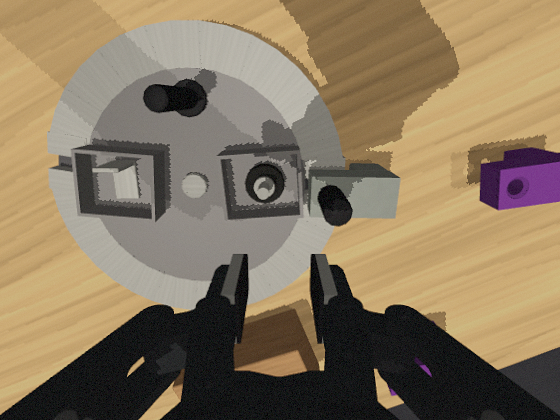

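View pics/L6.png

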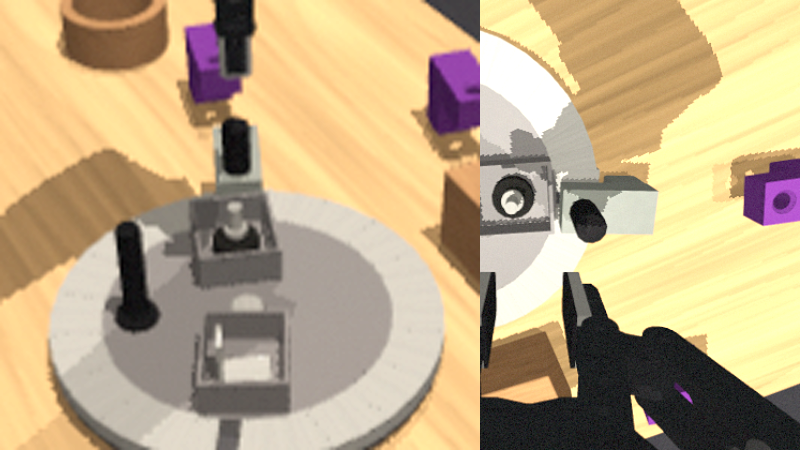

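View pics/t17.png

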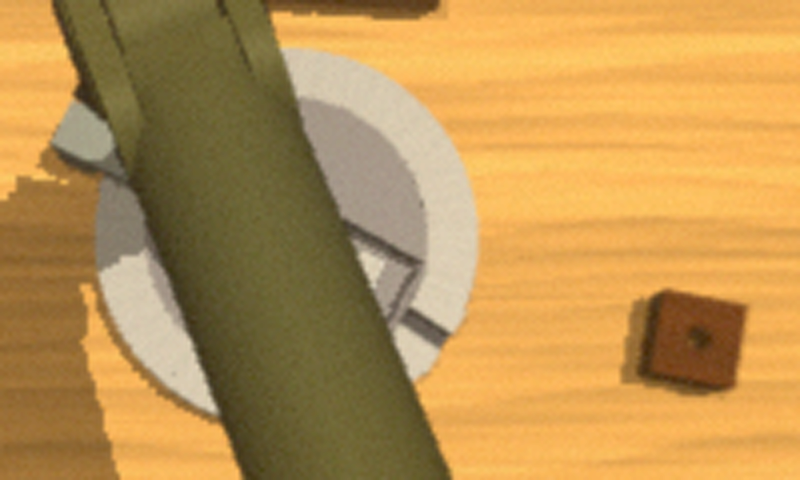

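```bash
python3 - <<'E'
from station import r,get_state
print(r.hand_in(),get_state()['clock'])
E
```

```text
the job is handed in; nothing more can be done
the job is handed in; nothing more can be done
```

I turned the tray about 107° clockwise, the shorter way, and brought the bin with the levelling foot to the grey pin guide. The locking pin from the wooden block now locks it there. I turned the tray to about 15° short, dropped the pin into the guide while it still rode on the ring, then pushed the handle slowly with loosely closed jaws until the pin fell. The arm then let go and moved clear, and I handed in at about 22 s.

**Last checks**
- **Pin home:** the side and wrist views both put the knob top at the seated height of about 107 mm, and no shank shows above the guide. I did not push the tray against the pin to test the lock.
- **Spares:** the foot and the bracket are still in their bins. I did not touch the jar, tape roll, carton or purple guides.
- **Forces on the pin:** about 5.5 N was the highest reading at the ends of the moves while pushing, and about 2 N with the pin dropped. The pin was lowered and released with no downward force on the tray.

**What did not match**
- **First turn:** the arm strained against the handle, reading up to about 25 N at the wrist, because the post twisted in the gripped pads. The tray also ended about 3° short of what I commanded. This was before the pin was in the guide.
- **Camera calibration:** wrist and fixed-camera positions differed by up to about 3 mm at the guide. I settled it with a close look just above the hole.
- **Pocket angle:** the pocket seen in the top view read about 1.5° from the guide hole when the pin dropped, which is about the accuracy of that reading.

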